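# Open the vise of the preparation board

## Robot

A 6-joint arm with a two-finger parallel gripper is mounted at the origin on the work surface. World frame = base frame: x ahead of the robot, y to its left, z up, the work surface at z = 0. Lengths are in mm, angles in rad, forces in N, time in s.
With the tool pointing down it reaches from about 325 to 875 mm from the base axis. Payload 4.4 kg.
Tool frame: the origin (TCP) lies on the mounting face of the last link; the fingertips stand 173 mm ahead of it and the grasp point (between the pads) lies 155 mm ahead of it; z points along the fingers, y is the line along which they close (so a half turn about z gives the same grasp; the last joint's range is limited). The gripper opens to 85 mm and grips with 20 to 120 N. Pads are 22 mm wide; open, the fingers measure 114 mm over their backs; the gripper's body (76 mm by 85 mm) begins 54 mm behind the grasp point. The pads swing forward as they close: fully open they stand 13 mm farther back than shut.
Start: joints at [1.077, 0.207, 1.542, -0, 1.393, -0.15], TCP at [193.282, 541.545, 404.682] pointing down, gripper open.
Joint ranges: [-2.73, 2.73], [-0.86, 2.22], [0.23, 2.46], [-1.11, 4.25], [0.08, 2.63], [-2.82, 2.82]. Speed limits (rad/s): [2.79, 2.79, 3.14, 3.14, 3.14, 3.14].

## Interface

Orientations are given as a unit quaternion [x, y, z, w].
In Python, from cell import * gives the robot as it stands.
- The arm moves only by the tool drive_tool, never from a script. Its argument "plan" is a list of rows, each a list of 7 numbers: the shift along the tool's x, y, z normalised to -1 to 1, where 1 is 30 mm, then the turn, a rotation vector about the tool's x, y, z normalised to -1 to 1, where 1 is 0.08 rad, then the gripper's target within -1 to 1 (fully open at 1, half-way at 0, shut at -1). In form: [[tx, ty, tz, rx, ry, rz, grip], ...]. A call has 1 to 12 rows; each row shifts and turns the commanded pose from where the row before left it, along the tool's axes as they then stand; what a row does not reach is not made up. A row lasts 1/10 s, in which the tool goes at most 50 mm and 8.59 degrees, less where a joint would pass 70% of its speed; a pose out of reach is approached as far as the arm can. A call with a number of a shift or a turn outside -1 to 1 is refused whole. A call with a gripper value outside its range is refused whole. The fingers move at their own pace and stop on an object; "squeeze" is the grip in N (left out, the last holds). Time passes only in rows, so rows that do not move let the fingers close. It gives the time, the measured TCP pose, the force, the opening and the grip force at its end, in the units of the state.
- get_state(): the state, without advancing time (a new reading comes with each control period).
- camera(name): name is "scene" or "top" or "wrist"; returns the picture (480x640x3 uint8, red, green, blue); there is no depth.
- camera_info(name): a dict with "fx", "fy", "cx", "cy" (pixels), "R" (3x3) and "t" (3): a world point X has camera coordinates R X + t. Camera axes: x right, y down, z forward; pixel columns grow to the right and rows downward; lengths in mm; the calibration is good to about 2 mm. The wrist camera is an equidistant fisheye: a pixel r from the principal point sees the ray r / f radians off the axis. A picture is of the moment at which its call begins: read the wrist's pose just before it. camera_info takes no time and is no camera call; for the wrist camera it gives the pose at the moment of the call.
- sign_off(): hands the job in; it is judged then, once.
The state is a dict: "t": time; "joint_pos": joint angles; "dq": joint speeds; "joint_efforts": joint torques, N m; "ee_pos": TCP position; "tcp_rot": TCP orientation; "wrist_force": force on the tool from outside, world axes, zero at the start; "wrist_torque": the same for the moment, N m; "gripper_width": opening from 0.0 (shut) to 1.0 (fully open); "grasp_force": force on a finger pad.
Only numpy, scipy, OpenCV 4.12 (cv2) and the standard library are available. Lean on these libraries where they do the work, as an engineer would, in place of code of your own. Each camera call takes 0.05 s, during which the arm holds its last target. There are 200 camera calls.

## Task

The jar with the tight lid is to go into the vise of the one-handed cook's preparation board, so open the vise: press down the ratchet release on the sliding jaw and, keeping it down, push the jaw along its toothed bar all the way back to the end stop. Then let the release spring up again. Work with the fingertips only, without taking hold of the jaw, and leave the jar, the onion and the pepper standing where they are.

Things in the scene. Friction and masses are not known exactly. Their poses are not given: they have to be found in the camera images.
- board: Preparation board, fixed by suction feet: cream plastic, 320 x 260 mm, top 28 mm above the counter. Origin: centre of its underside, at counter level. x runs along the toothed bar in its middle slot, from the fixed jaw (upright plate, x -141 to -123 mm, 130 mm wide, top 80 mm above the counter) to the end stop (block, x 108 to 122 mm, 70 mm wide, top 46 mm above the counter); z up.
- jaw (a joint): How far the sliding jaw is pushed back in the board's +x (m): 0 nearly shut, 0.130 fully back against the end stop. Slides lightly (2 N). The bar's 6 mm teeth let it go towards the end stop only while the release is pressed over 5 mm. A cream carriage 92 mm long: from its gripping face, jaw plate 0 to 14 mm, grey release plate 24.5 to 70.5 mm, thumb ridge 72 to 92 mm.
- release (a joint): How far the release plate is pressed down (m): 0 up, 0.009 fully down; it moves straight down against a spring, about 3.5 N to start and 7 N at the bottom, and springs up when let go. The ratchet is free when it is pressed more than 5 mm. It rides on the jaw.
- release_top (a point): Centre of the top of the release plate, a ribbed grey plastic thumb plate 46 mm (along x) x 42 mm, 74 mm above the counter when up; lies 47.5 mm behind the jaw's gripping face and 34.5 mm ahead of the thumb ridge's middle. Axes as the board's: +x is the way the jaw opens.
- ridge_top (a point): Middle of the top of the thumb ridge, the upright wall right behind the release plate (on its +x side) against which a finger pressing the plate can push: 20 mm thick (x), 66 mm wide (y), its top 94 mm above the counter, which is 20 mm above the release plate when up; belongs to the jaw. Axes as the board's.
- jaw_top (a point): Middle of the top of the upright jaw plate (14 mm thick along x, 120 mm wide), 80 mm above the counter. Axes as the board's.
- jar_mid (a point): Centre of the closed glass jar with steel lid, 72 mm across, 95 mm high, standing on the counter beside the board. Bystander.
- onion_mid (a point): Centre, 35 mm up, of the whole onion, 74 mm across, 83 mm high with its stem, standing on the counter beside the board. Bystander.
- pepper_mid (a point): Centre, 40 mm up, of the red bell pepper, 74 mm across, 80 mm high (95 with the stalk), standing on the counter beside the board. Bystander.

How it is judged:
By the outcome, as a careful person would: the job done as asked, in the order asked, and still so for the second after the job is handed in, with the robot touching nothing.
It also fails if it takes over 32 s, if anything falls off the work surface, if the arm or the gripper's body presses on something with over 40 N, if the wrist force passes 120 N, or if a joint passes its speed limit or range.

## Working session

There is one attempt and no reset: what is moved stays moved. The work goes in short steps, Python scripts to look and compute and a tool call to move; the robot and the scene stay as the last step left them, time stands still between calls to the robot, and variables do not carry over. Pictures are saved under pics/ and viewed, at most 10 in all, crops included, and the job is handed in when it is done.

Besides the shell and the picture viewer there is one more tool, called after ">>>" as name([rows], argument=value, ...), one row to a line, values as JSON. drive_tool: Moves the arm, as the interface text tells. Its arguments: {"type":"object","properties":{"plan":{"type":"array","items":{"type":"array","items":{"type":"number","minimum":-1,"maximum":1}}},"squeeze":{"type":"number"}},"required":["plan"]}

```bash
mkdir -p pics; python3 - <<'E'
from cell import *
import cv2
s=get_state();print(s['t'],s['ee_pos'],s['tcp_rot'],s['gripper_width'])
for n in ['scene','top']:
    cv2.imwrite(f'pics/{n}0.png',camera(n)[:,:,::-1]);i=camera_info(n);print(n,i)
E
```

```text
0.0 [193.11427859 541.21454434 403.4976633 ] [ 1.70555232e-01  9.85347428e-01 -1.09810372e-03 -3.90893978e-04] 0.998184126186401
scene {'fx': 433.04186462454885, 'fy': 433.04186462454885, 'cx': 314.70544851533407, 'cy': 234.2625740726183, 'R': array([[-7.68531846e-01,  6.39811236e-01,  6.19438072e-04],
       [ 4.65408729e-01,  5.59705944e-01, -6.85655869e-01],
       [-4.39037032e-01, -5.26660079e-01, -7.27925577e-01]]), 't': array([ 406.15249312, -210.74404271, 1038.30566729])}
top {'fx': 558.8669644079737, 'fy': 558.8669644079737, 'cx': 314.3287847535578, 'cy': 239.6731769874949, 'R': array([[-0.02602185, -0.99963373,  0.00743493],
       [-0.99428154,  0.02511053, -0.10379633],
       [ 0.10357161, -0.01009339, -0.99457078]]), 't': array([  28.78697831,  516.4285515 , 1013.79915329])}
```

View pics/top0.png

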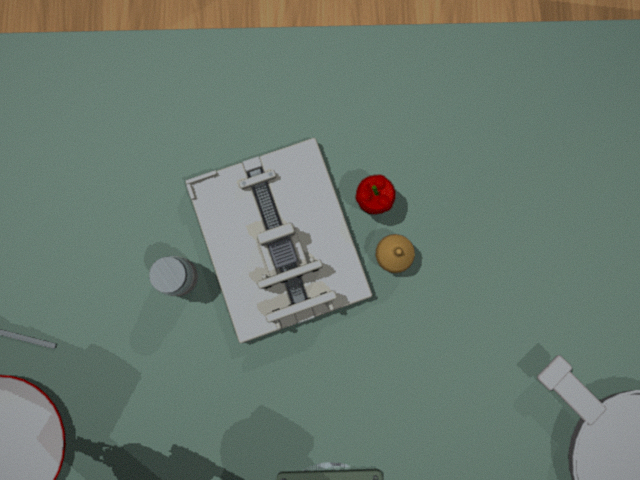

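View pics/scene0.png

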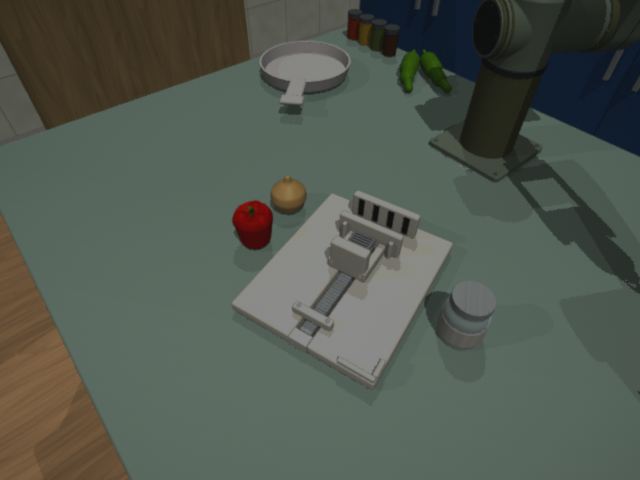

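The top view shows the board with corners near (316,138), (186,180), (240,343) and (373,296). The ridge top is near (277,234), the release plate (284,252), the jaw plate (290,274) and the end stop (257,180). The jar (172,275), pepper (376,194) and onion (396,253) stand clear. The scene view agrees.

```bash
cat > h.py <<'E'
from cell import *
import numpy as np, cv2
def cast(n,u,v,z):
    i=camera_info(n);R=np.array(i['R']);c=-R.T@i['t']
    d=R.T@np.array([(u-i['cx'])/i['fx'],(v-i['cy'])/i['fy'],1]);return (c+d*(z-c[2])/d[2])[:2]
E
python3 - <<'E'
from h import *
im=cv2.imread('pics/top0.png');hsv=cv2.cvtColor(im,cv2.COLOR_BGR2HSV)
m=((hsv[...,1]<50)&(hsv[...,2]>110)).astype(np.uint8);m[:, :180]=0;m[:,400:]=0;m[360:]=0
m=cv2.morphologyEx(m,cv2.MORPH_CLOSE,np.ones((5,5)))
c=max(cv2.findContours(m,0,2)[0],key=cv2.contourArea)
print(cv2.boxPoints(cv2.minAreaRect(c)))
P=np.array([cast('top',*p,28) for p in cv2.convexHull(c)[:,0]],np.float32)
r=cv2.minAreaRect(P);print(r);ctr=np.array(r[0])
for n,p,z in [('ridge',(277,234),94),('rel',(284,252),74),('jaw',(290,274),80),('stop',(257,180),46),('fixed',(301,306),80)]:
    print(n,cast('top',*p,z))
print([cast('top',*p,28) for p in [(316,138),(186,180),(240,343),(373,296)]])
E
python3 - <<'E'
import cv2
a=cv2.imread('pics/top0.png')[150:330,200:360]
cv2.imwrite('pics/top0c.png',cv2.resize(a,None,fx=3.3,fy=3.3,interpolation=2))
E
```

```text
[[179.99998 358.99994]
 [179.99998  25.     ]
 [398.99994  25.     ]
 [398.99994 358.99994]]
((618.447998046875, 60.83494567871094), (423.79376220703125, 637.1660766601562), 88.4633560180664)
ridge [521.56974226  80.96776846]
rel [491.47897505  70.32079168]
jaw [452.00362798  60.32271296]
stop [628.41284083 118.67645314]
fixed [395.7617406   42.34737333]
[array([710.51552022,   7.3407262 ]), array([635.55204573, 253.47446191]), array([330.99420536, 155.91988216]), array([409.87066727, -89.76259172])]
```

View pics/top0c.png

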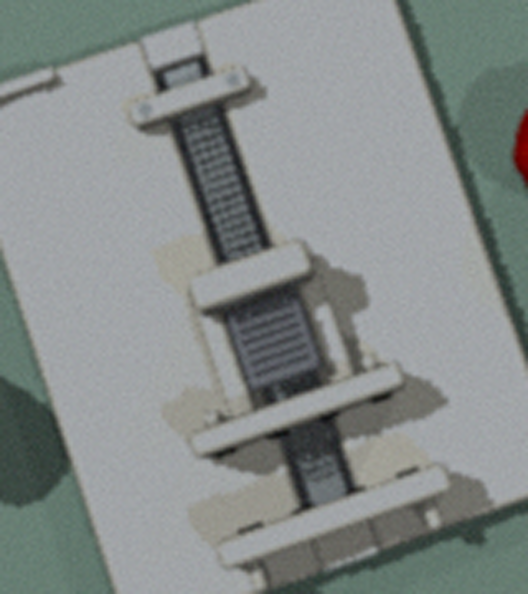

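The corners put the board centre near (521, 82) with yaw about 18°. The jaw has about 96 mm left to travel. The press point is about (495, 73). First I close the fingers, turn the tool to line up with the board and lower it a little.

>>> drive_tool([
  [0,0,0.2,0,0,-1,-1],
  [0,0,0.2,0,0,-1,-1],
  [0,0,0.2,0,0,-1,-1],
  [0,0,0.2,0,0,-1,-1],
  [0,0,0.2,0,0,-1,-1],
  [0,0,0.2,0,0,-1,-1],
  [0,0,0.2,0,0,-1,-1],
  [0,0,0.2,0,0,-1,-1],
  [0,0,0.2,0,0,-0.2,-1],
])

```text
t: 1.0
ee_pos: [193.2, 541.3, 349.8]
tcp_rot: [-0.156, 0.988, -0.0, -0.0]
wrist_force: [0.6, 0.1, -0.2]
gripper_width: 0.0
grasp_force: 0.0
```

>>> drive_tool([
  [-0.2,-0.9,0,0,0,0,-1],
  [-0.2,-0.9,0,0,0,0,-1],
  [-0.2,-0.9,0,0,0,0,-1],
  [-0.2,-0.9,0,0,0,0,-1],
  [-0.2,-0.9,0,0,0,0,-1],
  [-0.2,-0.9,0,0,0,0,-1],
  [-0.2,-0.9,0,0,0,0,-1],
  [-0.2,-0.9,0,0,0,0,-1],
  [-0.2,-0.9,0,0,0,0,-1],
  [-0.2,-0.9,0,0,0,0,-1],
])

```text
t: 2.0
ee_pos: [333.8, 302.1, 350.4]
tcp_rot: [-0.155, 0.988, -0.0, -0.0]
wrist_force: [0.5, 0.4, -0.3]
gripper_width: -0.001
grasp_force: 0.0
```

>>> drive_tool([
  [-0.2,-0.9,0,0,0,0,-1],
  [-0.2,-0.9,0,0,0,0,-1],
  [-0.2,-0.9,0,0,0,0,-1],
  [-0.2,-0.9,0,0,0,0,-1],
  [-0.2,-0.9,0,0,0,0,-1],
  [-0.2,-0.9,0,0,0,0,-1],
  [-0.2,-0.9,0,0,0,0,-1],
  [-0.2,-0.9,0,0,0,0,-1],
  [0,0,0,0,0,0,-1],
  [0,0,0,0,0,0,-1],
])

```text
t: 3.0
ee_pos: [445.7, 112.1, 350.4]
tcp_rot: [-0.155, 0.988, 0.0, -0.0]
wrist_force: [0.0, -0.1, -1.1]
gripper_width: 0.002
grasp_force: 0.0
```

>>> drive_tool([
  [-0.6,-0.9,0,0,0,0,-1],
  [-0.56,-0.85,0.6,0,0,0,-1],
  [0,0,0.9,0,0,0,-1],
  [0,0,0.9,0,0,0,-1],
  [0,0,0,0,0,0,-1],
])

```text
t: 3.5
ee_pos: [492.4, 74.1, 274.6]
tcp_rot: [-0.156, 0.988, 0.001, -0.005]
wrist_force: [-1.3, -0.6, -0.8]
gripper_width: -0.0
grasp_force: 0.0
```

```bash
python3 - <<'E'
from h import *
s=get_state();print(s['ee_pos'],s['tcp_rot'])
a=camera('scene')[170:320,260:460,::-1];b=camera('wrist')[:,:,::-1]
a=cv2.resize(a,(640,480),interpolation=2)
cv2.imwrite('pics/s1.png',a);cv2.imwrite('pics/w1.png',b)
E
```

```text
[492.38840432  74.13484024 274.60664359] [-0.15624447  0.98770578  0.00105024 -0.00488465]
```

View pics/s1.png

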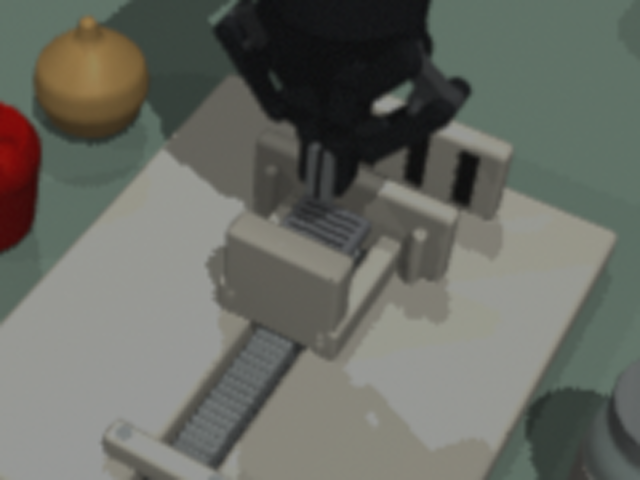

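View pics/w1.png

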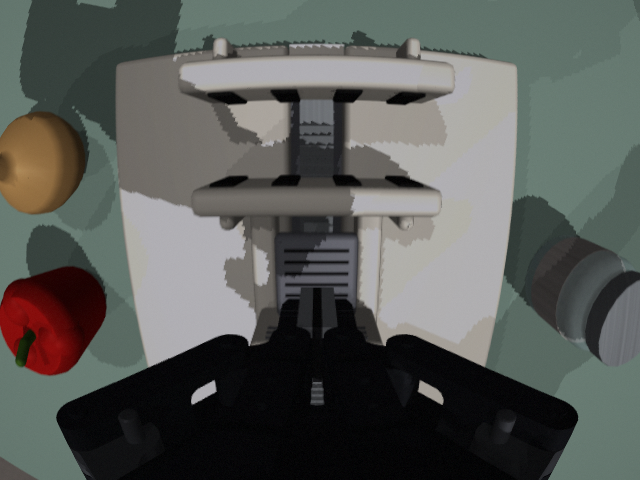

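Both views show the closed tips centred sideways over the release plate, between the jaw plate and the ridge. Pressing down now.

>>> drive_tool([
  [0,0,0.5,0,0,0,-1],
  [0,0,0.3,0,0,0,-1],
  [0,0,0.1,0,0,0,-1],
  [0,0,0.1,0,0,0,-1],
  [0,0,0.1,0,0,0,-1],
  [0,0,0,0,0,0,-1],
  [0,0,0,0,0,0,-1],
])

```text
t: 4.3
ee_pos: [495.2, 73.2, 245.9]
tcp_rot: [-0.156, 0.988, -0.0, 0.0]
wrist_force: [-0.8, -0.4, -0.9]
gripper_width: 0.006
grasp_force: 0.0
```

>>> drive_tool([
  [0,0,0.1,0,0,0,-1],
  [0,0,0,0,0,0,-1],
  [0,0,0,0,0,0,-1],
])

```text
t: 4.6
ee_pos: [495.5, 73.2, 243.3]
tcp_rot: [-0.156, 0.988, -0.0, 0.001]
wrist_force: [0.4, 0.1, 3.3]
gripper_width: -0.003
grasp_force: 1.5
```

>>> drive_tool([
  [0,0,0.1,0,0,0,-1],
  [0,0,0,0,0,0,-1],
  [0,0,0,0,0,0,-1],
])

```text
t: 4.9
ee_pos: [495.6, 73.2, 240.5]
tcp_rot: [-0.156, 0.988, -0.0, 0.001]
wrist_force: [-1.4, -0.0, 6.3]
gripper_width: 0.003
grasp_force: 3.1
```

>>> drive_tool([
  [0,0,0.07,0,0,0,-1],
  [0,0,0,0,0,0,-1],
  [0,0,0,0,0,0,-1],
])

```text
t: 5.2
ee_pos: [495.6, 73.2, 238.6]
tcp_rot: [-0.156, 0.988, -0.0, 0.001]
wrist_force: [-0.6, 0.3, 6.5]
gripper_width: -0.001
grasp_force: 3.4
```

>>> drive_tool([
  [-0.15,0,0,0,0,0,-1],
  [-0.15,0,0,0,0,0,-1],
  [-0.15,0,0,0,0,0,-1],
  [-0.2,0,0,0,0,0,-1],
  [-0.2,0,0,0,0,0,-1],
  [-0.2,0,0,0,0,0,-1],
])

```text
t: 5.8
ee_pos: [525.5, 82.9, 238.4]
tcp_rot: [-0.156, 0.988, -0.0, 0.0]
wrist_force: [-1.8, -0.2, 7.0]
gripper_width: 0.002
grasp_force: 3.6
```

>>> drive_tool([
  [-0.2,0,0,0,0,0,-1],
  [-0.2,0,0,0,0,0,-1],
  [-0.2,0,0,0,0,0,-1],
  [-0.2,0,0,0,0,0,-1],
  [-0.2,0,0,0,0,0,-1],
  [-0.2,0,0,0,0,0,-1],
  [0,0,0,0,0,0,-1],
])

```text
t: 6.5
ee_pos: [560.5, 94.2, 238.8]
tcp_rot: [-0.156, 0.988, -0.0, 0.001]
wrist_force: [-0.2, 1.2, 7.4]
gripper_width: 0.0
grasp_force: 3.4
```

>>> drive_tool([
  [-0.2,0,0,0,0,0,-1],
  [-0.2,0,0,0,0,0,-1],
  [-0.2,0,0,0,0,0,-1],
  [-0.15,0,0,0,0,0,-1],
  [-0.1,0,0,0,0,0,-1],
  [0,0,0,0,0,0,-1],
])

```text
t: 7.1
ee_pos: [584.4, 102.0, 238.8]
tcp_rot: [-0.156, 0.988, -0.0, 0.001]
wrist_force: [0.1, -0.2, 6.9]
gripper_width: -0.0
grasp_force: 3.4
```

>>> drive_tool([
  [-0.1,0,0,0,0,0,-1],
  [-0.1,0,0,0,0,0,-1],
  [0,0,0,0,0,0,-1],
  [0,0,0,0,0,0,-1],
])

```text
t: 7.5
ee_pos: [588.2, 103.2, 238.4]
tcp_rot: [-0.156, 0.988, -0.001, -0.003]
wrist_force: [-7.6, -2.7, 12.0]
gripper_width: -0.002
grasp_force: 5.8
```

```bash
python3 - <<'E'
from h import *
a=camera('scene')[200:380,240:480,::-1]
cv2.imwrite('pics/s2.png',cv2.resize(a,(800,600),interpolation=2))
E
```

```text
(no output)
```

View pics/s2.png

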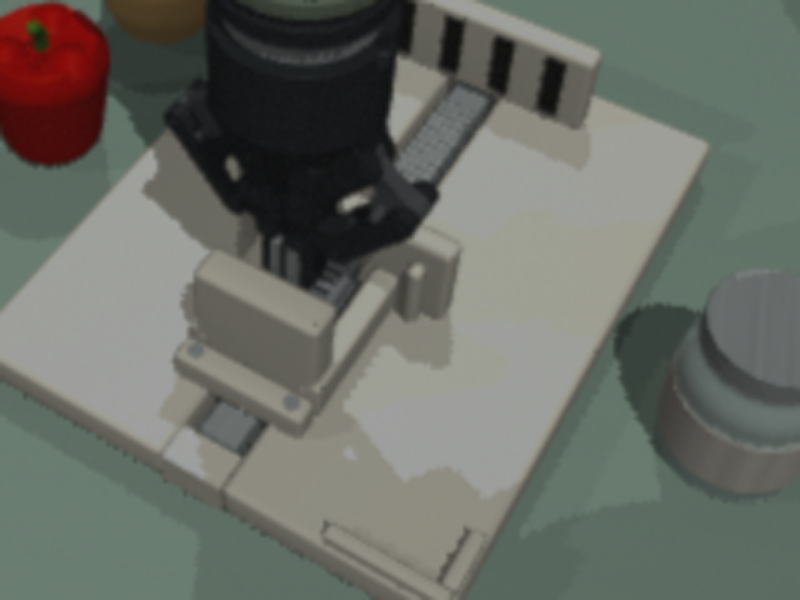

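The jaw now sits against the end stop: the ridge is flush with the block at about (250,370). I push a little further to confirm by force.

>>> drive_tool([
  [-0.1,0,0,0,0,0,-1],
  [0,0,0,0,0,0,-1],
  [0,0,0,0,0,0,-1],
])

```text
t: 7.85
ee_pos: [591.0, 104.2, 238.4]
tcp_rot: [-0.156, 0.988, -0.0, -0.003]
wrist_force: [-6.7, -2.8, 11.0]
gripper_width: -0.002
grasp_force: 5.7
```

The finger slides along the plate while the jaw stays put, so the jaw is at the stop. I lift straight up, then back off.

>>> drive_tool([
  [0,0,-0.1,0,0,0,-1],
  [0,0,-0.15,0,0,0,-1],
  [0,0,-0.2,0,0,0,-1],
  [0,0,-0.5,0,0,0,-1],
  [0,0,-1,0,0,0,-1],
  [0,0,-1,0,0,0,-1],
  [0,0,-1,0,0,0,-1],
  [0,0,-1,0,0,0,-1],
  [0,0,0,0,0,0,-1],
  [0,0,0,0,0,0,-1],
  [0,0,0,0,0,0,-1],
])

```text
t: 8.95
ee_pos: [591.6, 104.7, 384.8]
tcp_rot: [-0.156, 0.988, 0.0, -0.001]
wrist_force: [0.0, -0.1, -0.3]
gripper_width: -0.001
grasp_force: 0.0
```

```bash
python3 - <<'E'
from h import *
print(get_state()['wrist_force'])
a=camera('scene')[200:380,240:480,::-1]
cv2.imwrite('pics/s3.png',cv2.resize(a,(800,600),interpolation=2))
E
```

```text
[ 0.04556529 -0.12944445 -0.29693989]
```

View pics/s3.png

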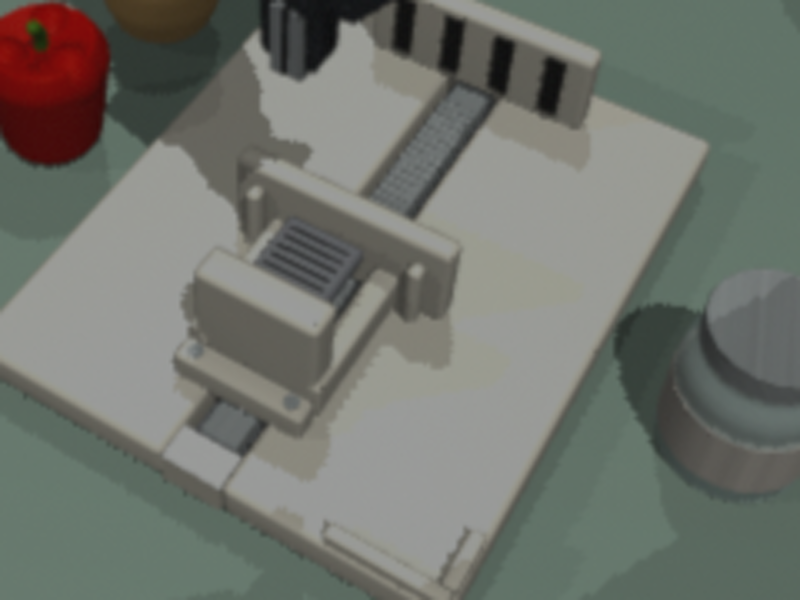

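The jaw stayed against the end stop (ridge and block meet at about (250,370)), the release plate is up at (305,255), and the tool is clear.

```bash
python3 -c "
from cell import *
print(sign_off())"
```

```text
the job is handed in; nothing more can be done
None
```

The vise is open: the jaw was pushed back to the end stop with the release held down, the release has sprung up again, the jar, onion and pepper were not touched, and I handed the job in at about 9 s.

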